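Clear the swing, release the two catches and hold the parts tote's gate open

ROBOT

A 6-joint arm with a two-finger parallel gripper is mounted at the origin on the work surface. World frame = base frame: x ahead of the robot, y to its left, z up, the work surface at z = 0. Lengths are in m, angles in rad, forces in N, time in s.
With the tool pointing down it reaches from about 0.275 to 0.75 m from the base axis. Payload 10.2 kg.
Tool frame: the origin (TCP) lies at the very end of the fingers, on their centre line; the grasp point (between the pads) lies 19 mm behind it (r.tcp_to_grasp is the distance from the TCP to the grasp point, in m); z points along the fingers, y is the direction in which the jaws open and shut (so a half turn about z gives the same grasp; the last joint's range is limited). The gripper opens to 85 mm and grips with 20 to 120 N. Pads are 22 mm wide; open, the fingers measure 114 mm over their backs; the gripper's body (76 mm by 85 mm) begins 54 mm behind the grasp point. The pads swing forward as they close: fully open they stand 13 mm farther back than shut.
Start: joints at [-1.392, 0.313, 1.498, -0, 1.331, -0.223], TCP at [0.205, -0.483, 0.231] pointing down, gripper open.
Joint ranges: [-2.94, 2.94], [-0.97, 2.17], [0.19, 2.56], [-1.23, 4.37], [0.02, 3.11], [-2.88, 2.88]. Speed limits (rad/s): [2.39, 2.39, 3.01, 3.14, 3.14, 3.14].

INTERFACE

Orientations are given as a unit quaternion [x, y, z, w].
In Python, from cell import readout, imaging, r gives the robot as it stands.
- The arm moves only by the tool carry_out, never from a script. Its argument "motion" is a list that holds one entry, the list of rows, each a list of 6 numbers: the shift along the tool's x, y, z as a fraction of full scale, then the turn, a rotation vector about the tool's x, y, z as a fraction of full scale. A call has 1 to 8 rows; each row is the pose to reach, as a shift and turn from the pose commanded when the call began, along the tool's axes at that moment; what a row does not reach only later rows make up. Full scale, the value 1, is 50 cm for a shift and 30 degrees for a turn. A row lasts 1/8 s, in which the tool goes at most 62.5 mm and 10.7 degrees, less where a joint would pass 70% of its speed; a pose out of reach is approached as far as the arm can. A call with a number of a shift or a turn outside -1 to 1 is refused whole. A call with a gripper value outside its range is refused whole. "grip" is the closure, from -1 (fully open) to 1 (shut), so that 0 is half open, set as the call begins (left out, the last holds). The fingers move at their own pace and stop on an object; "force" is the grip in N (left out, the last holds). Time passes only in rows, so rows that repeat a pose let the fingers close. It gives the time, the measured TCP pose, the force and the opening at its end, in the units of the state.
- readout.get_obs(): the state, without advancing time (a new reading comes with each control period).
- imaging.camera(name): name is "scene" or "top" or "wrist"; returns a dict with "img" (480x640x3 uint8, red, green, blue), "intrinsics" (3x3 intrinsics, pixels), "R" (3x3) and "t" (3): a world point X has camera coordinates R X + t; the wrist camera has in their place "T_tool_cam" (4x4, takes a point from camera to tool coordinates, whose origin is the TCP and whose axes are the flange's). Camera axes: x right, y down, z forward; pixel columns grow to the right and rows downward; lengths in m; the calibration is good to about 2 mm. A picture is of the moment at which its call begins: read the wrist's pose just before it. There is no depth.
- r.hand_in(): hands the job in, once; it reports no verdict.
The state is a dict: "t": time; "joint_pos": joint angles; "qvel": joint speeds; "joint_torque": joint torques, N m; "ee_pos": TCP position; "tool_rot": TCP orientation; "contact_force": force on the tool from outside, world axes, zero at the start; "torque": the same for the moment, N m; "grip_width": finger opening in m.
Only numpy, scipy, OpenCV 4.12 (cv2) and the standard library are available. Lean on these libraries where they do the work, as an engineer would, in place of code of your own. Each camera call takes 0.05 s, during which the arm holds its last target.

TASK

Slide the white tub of screws along the table out of the gate's way and onto the middle of the green mark, without lifting or tipping it. Then squeeze the yellow catch fully between the fingers, and after it the red one, take the gate by its black handle and swing it out past its detent until it stands nearly square to the tote's front. Finish while still holding the handle with the gate wide open (it swings back if let go), and leave the bin, the plug and the bolt alone.

Things in the scene. Friction and masses are not known exactly. Their poses are not given: they have to be found in the camera images.
- tote: Blue open parts tote, fixed to the table, 300 mm wide (y; a further 30 mm at its left front post, which carries the detent), 250 mm deep (x), 125 mm high with an aluminium top rail above its gate. Origin on the table under the middle of the tote's front; its x axis points from the gate into the tote (away from the robot), y to the left along the front, z up. In this frame the gate fills the front from y = -0.10 to its hinge at y = +0.09.
- gate (a joint): Angle of the grey gate in rad: 0 = shut; its free (-y) end swings out to the tote's -x side (clockwise from above); stop at 1.5 = square out. Damped, and sprung shut (about 3 N at the handle when wide). A detent lies between 0.5 and 0.9 (pull up to about 10 N at the handle); let go beyond it, the gate creeps back to about 0.9. Each catch alone locks it shut until squeezed.
- gate_hinge (a point): Point on the gate's upright hinge axis, 120 mm above the table. Its axes turn with the gate; shut, they are parallel to the tote's.
- handle: Black upright square bar, 18 x 18 mm, from 60 to 175 mm above the table, on two short stubs in front of the gate, with a 23 mm gap to the gate; turns with the gate. Origin on the table level under the bar, axes parallel to the gate's.
- handle_grip (a point): Centre line of the black handle, 155 mm above the table (20 mm below its top). Gate shut, it lies 38 mm in front (tote -x) and 160 mm to the -y side of the hinge. Axes turn with the gate; x is square to the gate.
- yellow_grip (a point): Middle of the yellow catch's squeeze place: halfway between its two yellow uprights as built, at the height to squeeze (153 mm above the table). Both catches stand on the tote's top rail, 110 mm apart along the tote's y axis; which colour stands where differs. Its foot plate, 30 (x) x 80 (y) mm, is 131 mm high. Axes parallel to the tote's.
- yellow (a joint): Travel of the yellow catch in m: 0 to 0.003 = latched (start), 0.016 = fully squeezed (end stop). The tab and its steel hook slide together along the tote's +y axis towards the horn; about 5 N of friction, no spring, so the catch stays where it is left. The hook frees the gate from about 0.010 on.
- yellow_tab: The yellow movable upright of the yellow catch, 24 (tote x) x 10 (tote y) x 41 mm tall, top 174 mm above the table, on the tote's -y side of the catch; its outer face lies 28 mm from yellow_grip when latched. Its origin is the catch's foot centre moved by the catch's travel, at 125 mm height.
- yellow_horn: The fixed yellow upright (same size as the tab, top 171 mm above the table), on the tote's +y side of the catch; its outer face lies 28 mm from yellow_grip. The two uprights measure 56 mm over their outer faces when latched and 40 mm when fully squeezed. Its origin is the catch's foot centre at 125 mm height.
- red_grip (a point): Middle of the red catch's squeeze place: halfway between its two red uprights as built, at the height to squeeze (153 mm above the table). Both catches stand on the tote's top rail, 110 mm apart along the tote's y axis; which colour stands where differs. Its foot plate, 30 (x) x 80 (y) mm, is 131 mm high. Axes parallel to the tote's.
- red (a joint): Travel of the red catch in m: 0 to 0.003 = latched (start), 0.016 = fully squeezed (end stop). The tab and its steel hook slide together along the tote's +y axis towards the horn; about 5 N of friction, no spring, so the catch stays where it is left. The hook frees the gate from about 0.010 on.
- red_tab: The red movable upright of the red catch, 24 (tote x) x 10 (tote y) x 41 mm tall, top 174 mm above the table, on the tote's -y side of the catch; its outer face lies 28 mm from red_grip when latched. Its origin is the catch's foot centre moved by the catch's travel, at 125 mm height.
- red_horn: The fixed red upright (same size as the tab, top 171 mm above the table), on the tote's +y side of the catch; its outer face lies 28 mm from red_grip. The two uprights measure 56 mm over their outer faces when latched and 40 mm when fully squeezed. Its origin is the catch's foot centre at 125 mm height.
- tub: White round tub of screws, loose, 72 mm in diameter, 50 mm tall, about 0.3 kg, standing on the table in the gate's swing. Origin: centre of its underside.
- mark: Flat green round mark on the table, 96 mm in diameter, to the right of the gate's swing; nothing to bump into. Origin: its centre.
- bin: Small blue open bin of screws, 110 x 90 x 60 mm, left of the tote; a bystander, to be left alone. Origin: centre of its underside.
- plug: Grey and black connector plug, 58 x 30 x 24 mm, right of the tote; a bystander, to be left alone. Origin: centre of its underside.
- bolt: Long steel hex bolt lying down, 100 mm long, 20 mm high, left of the gate; a bystander, to be left alone. Origin: centre of its underside.
Not all that is in view belongs to the job. What is shaped like the tub but orange is not meant.

How it is judged:
By the outcome, as a careful person would: the job done as asked, in the order asked, and still so for the second after the job is handed in, while the arm keeps its last pose, push and grip.
It also fails if it takes over 72 s, if anything falls off the work surface, if the arm or the gripper's body presses on something with over 40 N, if the wrist force passes 120 N, or if a joint passes its speed limit or range.

## Working session

There is one attempt and no reset: what is moved stays moved. The work goes in short steps, Python scripts to look and compute and a tool call to move; the robot and the scene stay as the last step left them, time stands still between calls to the robot, and variables do not carry over. Pictures are saved under pics/ and viewed, and the job is handed in when it is done.

Besides the shell and the picture viewer there is one more tool, called after "Request:" by a JSON object that holds its "op" and its "data", one argument or row to a line. carry_out: Moves the arm, as the interface text tells. Its arguments: {"type":"object","properties":{"motion":{"type":"array","items":{"type":"array","items":{"type":"array","items":{"type":"number"}}}},"grip":{"type":"number"},"force":{"type":"number"}},"required":["motion"]}

```bash
ls; mkdir -p pics; python3 - <<'E'
from cell import readout, imaging, r
import cv2,json
o=readout.get_obs(); print({k:(v.tolist() if hasattr(v,'tolist') else v) for k,v in o.items()})
for n in ["scene","top"]:
    c=imaging.camera(n); cv2.imwrite(f"pics/{n}0.png",c["img"][:,:,::-1]); print(n,c["intrinsics"],c["R"],c["t"])
E
```

```text
pics
{'t': 0.0, 'joint_pos': [-1.3923578150917175, 0.31344725288263586, 1.4984750464826984, -1.1598503733748307e-05, 1.331004976621812, -0.22340061272195216], 'qvel': [-0.0012190004020731177, -0.0009549104452016269, 0.001518166176839938, 0.00024230598461826036, -0.0026359700854967447, -0.0001113445198680493], 'joint_torque': [-0.001532311325718183, -41.227097511291504, -25.97449243068695, -0.0002806514112307923, 0.004147649451624602, -3.0139166256049066e-05], 'ee_pos': [0.20526965307206768, -0.48291043163836367, 0.23072219656604678], 'tool_rot': [0.9798829808755104, 0.19957178772218956, 9.369614563979996e-06, -0.0006672691391230412], 'contact_force': [0.17124070909542627, -0.2429561733225997, -0.26036598437104197], 'torque': [-0.007510546751884399, 0.03226827005252077, -0.0270955484198447], 'grip_width': 0.08534739858186158}
scene [[548.04045326   0.         318.65769973]
 [  0.         548.04045326 246.9646307 ]
 [  0.           0.           1.        ]] [[ 0.82610319  0.56310445 -0.02160778]
 [ 0.34258931 -0.53230176 -0.77413655]
 [-0.4474216   0.63211408 -0.63264975]] [-0.51370307 -0.07100816  1.45694167]
top [[445.69136501   0.         319.66901081]
 [  0.         445.69136501 239.37891761]
 [  0.           0.           1.        ]] [[-0.0619265  -0.99806229 -0.00606431]
 [-0.96793707  0.06153709 -0.24353855]
 [ 0.24343982 -0.00921162 -0.96987226]] [0.09228616 0.58062732 0.76861646]
```

View pics/scene0.png

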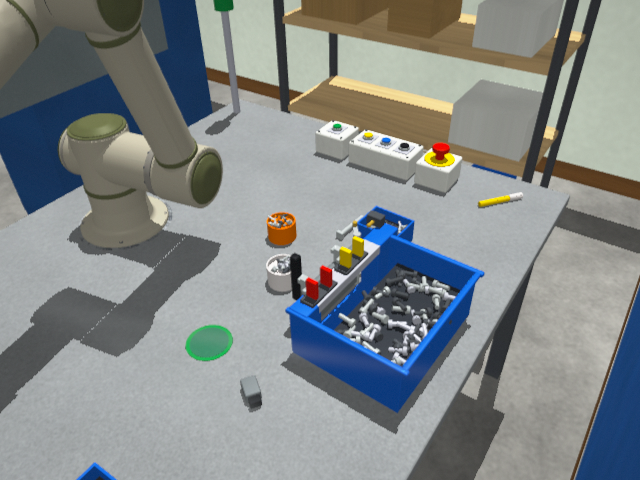

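View pics/top0.png

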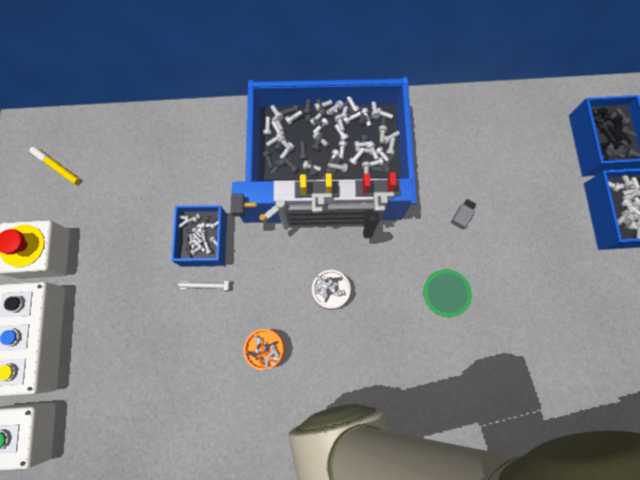

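The scene view shows the tub at about (281,271), the mark at (209,342), the red catch at (319,284) and the yellow one at (352,250). The top view shows the white tub at (331,289), the orange tub at (264,349), the mark at (447,292), the yellow catch at (316,183) and the red one at (380,181). The white tub with screws fits the description; the orange one is the decoy. Next I'll take enlarged crops and measure.

```bash
cat > h.py <<'E'
import numpy as np, cv2
from cell import readout, imaging, r
from scipy.spatial.transform import Rotation as Rn
def ray(c,uv):
    K=np.array(c["intrinsics"]);R=np.array(c["R"]);t=np.array(c["t"])
    d=R.T@np.linalg.inv(K)@np.array([uv[0],uv[1],1.]); return -R.T@t,d
def onz(c,uv,z):
    o,d=ray(c,uv); return o+d*(z-o[2])/d[2]
def proj(c,X):
    p=np.array(c["intrinsics"])@(np.array(c["R"])@np.array(X)+np.array(c["t"])); return p[:2]/p[2]
def tri(c1,u1,c2,u2):
    o1,d1=ray(c1,u1);o2,d2=ray(c2,u2);d1/=np.linalg.norm(d1);d2/=np.linalg.norm(d2)
    s=np.linalg.lstsq(np.c_[d1,-d2],o2-o1,rcond=None)[0]
    a=o1+s[0]*d1;b=o2+s[1]*d2; return (a+b)/2,np.linalg.norm(a-b)
def hsv(img): return cv2.cvtColor(img,cv2.COLOR_RGB2HSV)
def blobs(m,amin=20):
    cs,_=cv2.findContours(m.astype(np.uint8)*255,cv2.RETR_EXTERNAL,cv2.CHAIN_APPROX_NONE)
    return sorted([c for c in cs if cv2.contourArea(c)>amin],key=cv2.contourArea,reverse=True)
def obs():
    o=readout.get_obs(); return o,np.array(o["ee_pos"]),Rn.from_quat(o["tool_rot"])
def rel(target_p,target_R):
    o,p,R=obs(); s=R.inv().apply(np.array(target_p)-p)/0.5
    w=(R.inv()*target_R).as_rotvec()/np.radians(30); return np.r_[s,w]
E
python3 - <<'E'
from h import *
T=imaging.camera("top");S=imaging.camera("scene")
for n,c in (("top",T),("scene",S)):
    H=hsv(c["img"]);h,s,v=[H[...,i].astype(int) for i in range(3)]
    for col,m in (("yel",(h>22)&(h<33)&(s>180)&(v>110)),("red",((h<5)|(h>175))&(s>180)&(v>110)),("green",(h>50)&(h<90)&(s>120))):
        for b in blobs(m,25):
            x,y,w,hh=cv2.boundingRect(b); print(n,col,x,y,w,hh,cv2.contourArea(b),np.array(cv2.minAreaRect(b)[0]).round(1))
# mark
H=hsv(T["img"]);m=(H[...,0]>50)&(H[...,0]<90)&(H[...,1]>100)
b=blobs(m)[0]; pts=np.array([onz(T,p[0],0)[:2] for p in b]);(c,rad)=cv2.minEnclosingCircle(pts.astype(np.float32));print("mark",c,rad)
cv2.imwrite("pics/tcrop.png",cv2.resize(T["img"][150:380,220:430],None,fx=2.6,fy=2.6,interpolation=cv2.INTER_CUBIC)[:,:,::-1])
cv2.imwrite("pics/scrop.png",cv2.resize(S["img"][190:350,240:430],None,fx=3.7,fy=3.7,interpolation=cv2.INTER_CUBIC)[:,:,::-1])
E
```

```text
top yel 0 225 44 42 803.0 [ 23.3 246.7]
top yel 44 157 35 27 221.0 [ 61.  169.9]
top yel 0 366 12 14 122.5 [  5.5 372.5]
top yel 326 174 6 14 57.5 [328.5 180.5]
top yel 300 175 6 13 52.5 [302.5 181. ]
top red 0 230 22 23 387.5 [ 10.5 241. ]
top red 389 173 7 12 51.5 [392.  178.5]
top red 364 174 6 12 50.0 [366.5 179.5]
top green 424 270 47 47 1666.5 [447. 293.]
top green 0 433 5 14 38.5 [  2.  439.5]
scene yel 340 236 24 32 350.0 [351.3 251.3]
scene yel 425 152 30 15 229.5 [439.4 159.2]
scene yel 479 196 31 11 129.5 [493.9 200.6]
scene red 306 278 12 22 176.0 [311.5 288.5]
scene red 433 143 17 17 171.0 [441. 151.]
scene red 321 266 11 21 168.0 [326. 276.]
scene green 186 325 47 36 1224.5 [208.7 342.4]
scene green 214 0 19 11 165.0 [223.   5.]
mark (0.478382408618927, -0.19157302379608154) 0.047371115535497665
```

View pics/tcrop.png

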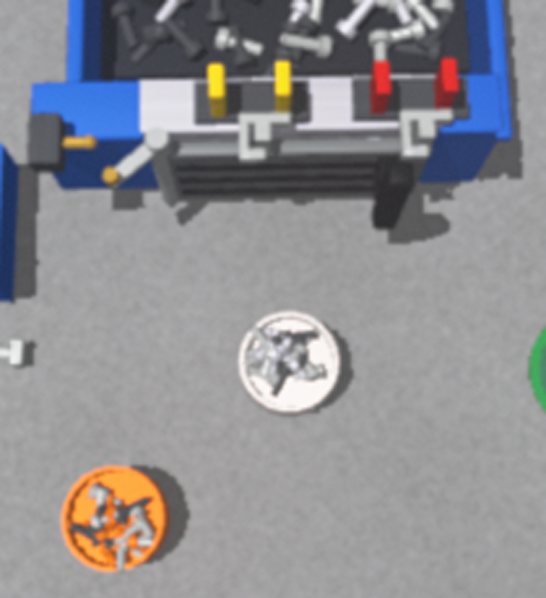

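View pics/scrop.png

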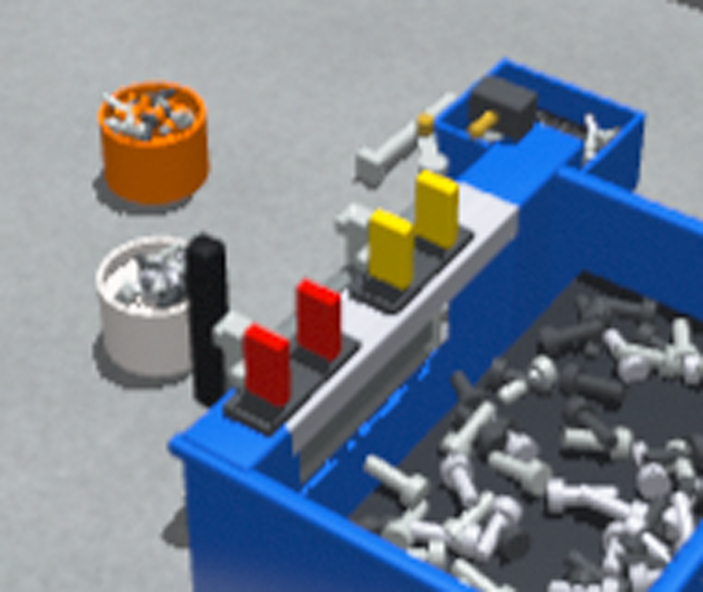

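The top crop confirms the white tub with screws at crop (290,361), with its rim clear. The orange decoy is at (115,517). In the scene crop the yellow catch is the far one (+y) and the red one is near (-y).

```bash
python3 - <<'E'
from h import *
T=imaging.camera("top");S=imaging.camera("scene")
for c in (T,S): print("cam",(-np.array(c["R"]).T@np.array(c["t"])).round(3))
H=hsv(T["img"]);m=np.zeros((480,640),bool); m[250:330,295:370]=True
w=(H[...,2]>190)&(H[...,1]<40)&m
bl=blobs(w,5)
pts=np.vstack(bl)[:,0,:]; hull=cv2.convexHull(pts); 
P=np.array([onz(T,p[0],0.05)[:2] for p in hull],np.float32); print("tub top circle",cv2.minEnclosingCircle(P), len(bl))
e=cv2.fitEllipse(hull);print("ell",e, onz(T,e[0],0.05))
# catches: top 40% centroid in top view
def cent(c,box,col):
    H=hsv(c["img"]);h,s,v=[H[...,i].astype(int) for i in range(3)]
    m=((h>20)&(h<35)) if col=="y" else ((h<6)|(h>174)); m=m&(s>150)&(v>100)
    x0,y0,x1,y1=box; k=np.zeros_like(m);k[y0:y1,x0:x1]=True; m&=k
    ys,xs=np.nonzero(m); return xs.mean(),ys.mean(),xs.min(),xs.max(),ys.min(),ys.max()
for n,col,box in (("y_horn","y",(296,170,312,192)),("y_tab","y",(320,170,338,192)),("r_horn","r",(360,170,374,192)),("r_tab","r",(384,168,400,192))):
    a=cent(T,box,col); print(n,np.round(a,1), "topc@z:",onz(T,(a[0],a[4]+4.5),0.174 if 'tab' in n else .171).round(4))
E
```

```text
cam [0.381 0.063 0.887]
cam [ 1.101 -0.669  0.856]
tub top circle ((0.49473273754119873, 0.041072189807891846), 0.037010859698057175) 2
ell ((330.4380187988281, 288.5326843261719), (38.50217819213867, 38.845096588134766), 158.83499145507812) [0.49418239 0.04116209 0.05      ]
y_horn [302.9 182.3 300.  306.  174.  191. ] topc@z: [0.6698 0.0787 0.171 ]
y_tab [328.5 181.8 326.  331.  173.  191. ] topc@z: [0.6676 0.0349 0.174 ]
r_horn [366.1 182.1 363.  370.  174.  191. ] topc@z: [ 0.6628 -0.0294  0.171 ]
r_tab [391.6 180.7 388.  396.  172.  190. ] topc@z: [ 0.6625 -0.0729  0.174 ]
```

```bash
cat >> h.py <<'E'
def Rt(th): # tool down, yaw th (tool x at angle th)
    return Rn.from_matrix(np.array([[np.cos(th),np.sin(th),0],[np.sin(th),-np.cos(th),0],[0,0,-1.]]))
def plan(wps):
    """wps: list of calls; each (x,y,z,thdeg). prints rel row per call, chained on nominal poses"""
    o,p,R=obs()
    for x,y,z,th in wps:
        q=np.array([x,y,z]);Q=Rt(np.radians(th))
        print((x,y,z,th),"->",[round(float(v),3) for v in np.r_[R.inv().apply(q-p)/.5,(R.inv()*Q).as_rotvec()/np.radians(30)]], "dist",np.linalg.norm(q-p).round(3))
        p,R=q,Q
E
python3 - <<'E'
from h import *
plan([(.27,-.40,.23,52),(.34,-.30,.23,81),(.42,-.18,.23,110),(.46,-.08,.23,139),(.495,.0,.23,165),(.495,.041,.12,175.8),(.495,.041,.008,175.8)])
E
```

```text
(0.27, -0.4, 0.23, 52) -> [0.184, -0.102, 0.002, -0.001, -0.0, -0.966] dist 0.105
(0.34, -0.3, 0.23, 81) -> [0.244, -0.013, 0.0, 0.0, 0.0, -0.967] dist 0.122
(0.42, -0.18, 0.23, 110) -> [0.262, 0.12, 0.0, 0.0, 0.0, -0.967] dist 0.144
(0.46, -0.08, 0.23, 139) -> [0.161, 0.144, 0.0, 0.0, 0.0, -0.967] dist 0.108
(0.495, 0.0, 0.23, 165) -> [0.052, 0.167, 0.0, 0.0, 0.0, -0.867] dist 0.087
(0.495, 0.041, 0.12, 175.8) -> [0.021, 0.079, 0.22, 0.0, 0.0, -0.36] dist 0.117
(0.495, 0.041, 0.008, 175.8) -> [0.0, 0.0, 0.224, 0.0, 0.0, 0.0] dist 0.112
```

Request:
{"op": "carry_out", "data": {
  "motion": [
    [[0.06,-0.03,0,0,0,-0.32],[0.12,-0.07,0,0,0,-0.64],[0.184,-0.102,0,0,0,-0.966],[0.184,-0.102,0,0,0,-0.966]]
  ],
  "grip": -1,
  "force": 20
}}

```text
t: 0.8
ee_pos: [0.2711, -0.399, 0.2315]
tool_rot: [0.898, 0.44, 0.0, 0.0]
contact_force: [-0.8, -0.1, 0.4]
grip_width: 0.0858
```

Request:
{"op": "carry_out", "data": {
  "motion": [
    [[0.08,0,0,0,0,-0.32],[0.16,-0.01,0,0,0,-0.64],[0.244,-0.013,0,0,0,-0.967],[0.244,-0.013,0,0,0,-0.967]]
  ]
}}

```text
t: 1.3
ee_pos: [0.3407, -0.2993, 0.2314]
tool_rot: [0.76, 0.65, -0.0, 0.0]
contact_force: [0.0, 0.0, -0.2]
grip_width: 0.0858
```

Request:
{"op": "carry_out", "data": {
  "motion": [
    [[0.09,0.04,0,0,0,-0.32],[0.18,0.08,0,0,0,-0.64],[0.262,0.12,0,0,0,-0.967],[0.262,0.12,0,0,0,-0.967]]
  ]
}}

```text
t: 1.8
ee_pos: [0.4205, -0.1796, 0.2313]
tool_rot: [0.573, 0.82, -0.0, 0.0]
contact_force: [-0.1, -0.2, 0.7]
grip_width: 0.0855
```

Request:
{"op": "carry_out", "data": {
  "motion": [
    [[0.05,0.05,0,0,0,-0.32],[0.1,0.1,0,0,0,-0.64],[0.161,0.144,0,0,0,-0.967],[0.161,0.144,0,0,0,-0.967]]
  ]
}}

```text
t: 2.3
ee_pos: [0.46, -0.0801, 0.2312]
tool_rot: [0.35, 0.937, -0.0, -0.0]
contact_force: [-0.3, -0.1, -0.2]
grip_width: 0.0855
```

Request:
{"op": "carry_out", "data": {
  "motion": [
    [[0.02,0.06,0,0,0,-0.3],[0.04,0.12,0,0,0,-0.6],[0.052,0.167,0,0,0,-0.867],[0.052,0.167,0,0,0,-0.867]]
  ]
}}

```text
t: 2.8
ee_pos: [0.4953, -0.0008, 0.231]
tool_rot: [0.132, 0.991, -0.0, -0.0]
contact_force: [-0.8, -0.4, 0.7]
grip_width: 0.0853
```

Request:
{"op": "carry_out", "data": {
  "motion": [
    [[0.02,0.08,0.06,0,0,-0.36],[0.021,0.083,0.14,0,0,-0.36],[0.021,0.083,0.14,0,0,-0.36]]
  ]
}}

```text
t: 3.18
ee_pos: [0.4942, 0.0416, 0.1595]
tool_rot: [0.039, 0.999, 0.0, -0.003]
contact_force: [-0.3, -0.4, 0.5]
grip_width: 0.0854
```

```bash
python3 - <<'E'
from h import *
o,p,R=obs(); c=imaging.camera("wrist"); print(p,R.as_quat(),c["T_tool_cam"],c["intrinsics"][0])
cv2.imwrite("pics/w1.png",c["img"][:,:,::-1])
E
```

```text
[0.49422823 0.04158502 0.15947159] [ 3.88595137e-02  9.99241281e-01  5.07506864e-05 -2.60738255e-03] [[ 1.27497857e-04 -9.55309259e-01 -2.95608192e-01  7.73771720e-02]
 [ 9.99999641e-01 -1.25748451e-04  8.37684734e-04 -3.10870830e-05]
 [-8.37420255e-04 -2.95608193e-01  9.55308900e-01 -1.43026907e-01]
 [ 0.00000000e+00  0.00000000e+00  0.00000000e+00  1.00000000e+00]] [332.89940218   0.         317.29789615]
```

View pics/w1.png

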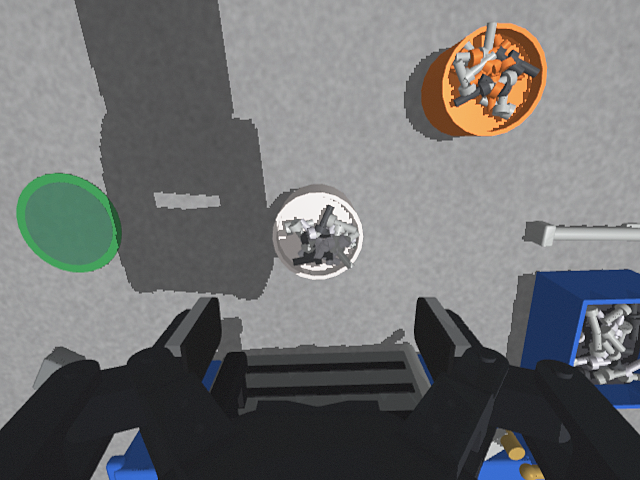

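The wrist view shows the white tub at (318,235) between the fingers' lines, the mark at (68,222) and the orange decoy at (490,80). I'll measure the tub and mark from this view.

```bash
cat >> h.py <<'E'
def wcam():
    o,p,R=obs(); c=imaging.camera("wrist"); T=np.array(c["T_tool_cam"])
    Rwc=R.as_matrix()@T[:3,:3]; twc=R.apply(T[:3,3])+p
    return dict(img=c["img"],intrinsics=c["intrinsics"],R=Rwc.T,t=-Rwc.T@twc)
def circ(c,m,z):
    hull=cv2.convexHull(np.vstack(blobs(m,5))[:,0,:]); P=np.array([onz(c,q[0],z)[:2] for q in hull])
    A=np.c_[2*P,np.ones(len(P))]; s=np.linalg.lstsq(A,(P**2).sum(1),rcond=None)[0]
    return s[:2],np.sqrt(s[2]+s[:2]@s[:2])
def green(c):
    H=hsv(c["img"]); return (H[...,0]>50)&(H[...,0]<90)&(H[...,1]>100)
E
python3 - <<'E'
from h import *
c=wcam(); g=green(c); print("mark",circ(c,g,0))
H=hsv(c["img"]); m=np.zeros((480,640),bool); m[190:282,270:368]=1
m&=(H[...,2]>225)&(H[...,1]<40); print("tub",circ(c,m,.05))
T=imaging.camera("top"); g=green(T); g[:, :400]=0; print("mark top",circ(T,g,0))
E
```

```text
mark (array([ 0.47812475, -0.19073667]), np.float64(0.04794964433939535))
tub (array([0.493647  , 0.04222658]), np.float64(0.03547013117972851))
mark top (array([ 0.47827839, -0.1914841 ]), np.float64(0.04700756375471276))
```

Request:
{"op": "carry_out", "data": {
  "motion": [
    [[0,0,0.1,0,0,0],[0,0,0.2,0,0,0],[0,0,0.28,0,0,0],[0,0,0.302,0,0,0],[0,0,0.302,0,0,0]]
  ]
}}

```text
t: 3.95
ee_pos: [0.4965, 0.0426, 0.0115]
tool_rot: [0.037, 0.999, -0.0, 0.001]
contact_force: [-0.6, -0.1, -0.3]
grip_width: 0.0855
```

Request:
{"op": "carry_out", "data": {
  "motion": [
    [[0,0,0,0,0,0],[0,0,0,0,0,0],[0,0,0,0,0,0],[0,0,0,0,0,0]]
  ],
  "grip": -0.72,
  "force": 20
}}

```text
t: 4.45
ee_pos: [0.4959, 0.0429, 0.0107]
tool_rot: [0.036, 0.999, -0.0, 0.001]
contact_force: [1.1, -3.2, 3.3]
grip_width: 0.0733
```

```bash
python3 - <<'E'
from h import *
plan([(.478,-.191,.009,175.8)])
E
```

```text
(0.478, -0.191, 0.009, 175.8) -> [0.002, -0.469, 0.004, -0.0, 0.002, 0.001] dist 0.235
```

Request:
{"op": "carry_out", "data": {
  "motion": [
    [[0,-0.02,0,0,0,0],[0,-0.05,0,0,0,0],[0,-0.08,0,0,0,0],[0,-0.11,0,0,0,0],[0.001,-0.14,0,0,0,0],[0.001,-0.17,0,0,0,0],[0.001,-0.2,0,0,0,0],[0.001,-0.23,0,0,0,0]]
  ]
}}

```text
t: 5.45
ee_pos: [0.4862, -0.0718, 0.0102]
tool_rot: [0.037, 0.999, 0.001, -0.0]
contact_force: [0.9, 5.9, 3.7]
grip_width: 0.0735
```

Request:
{"op": "carry_out", "data": {
  "motion": [
    [[0,-0.03,0,0,0,0],[0,-0.06,0,0,0,0],[0,-0.09,0,0,0,0],[0,-0.12,0,0,0,0],[0.001,-0.15,0,0,0,0],[0.001,-0.18,0,0,0,0],[0.001,-0.21,0,0,0,0],[0.001,-0.225,0,0,0,0]]
  ]
}}

```text
t: 6.45
ee_pos: [0.4775, -0.184, 0.0101]
tool_rot: [0.037, 0.999, 0.001, -0.0]
contact_force: [0.2, 5.2, 3.8]
grip_width: 0.0735
```

```bash
python3 - <<'E'
from h import *
plan([(.478,-.191,.011,175.8)])
c=imaging.camera("top");cv2.imwrite("pics/t2.png",cv2.resize(c["img"][220:380,360:540],None,fx=4,fy=4)[:,:,::-1][:600])
E
```

```text
(0.478, -0.191, 0.011, 175.8) -> [-0.002, -0.014, -0.002, 0.003, -0.002, -0.0] dist 0.007
```

View pics/t2.png

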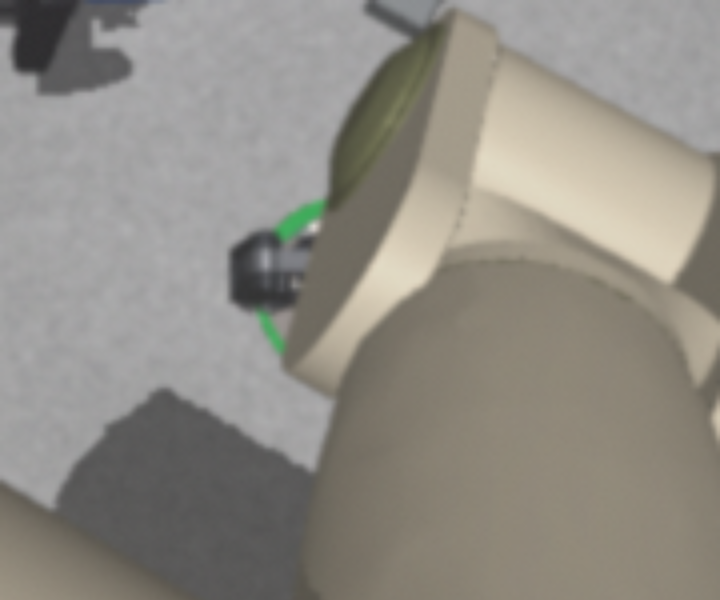

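The arm hides the tub here, but the mark's rim shows around it. I'll push the last 7 mm, open, and lift.

Request:
{"op": "carry_out", "data": {
  "motion": [
    [[-0.001,-0.008,0,0,0,0],[-0.001,-0.014,0,0,0,0],[-0.001,-0.014,0,0,0,0]]
  ]
}}

```text
t: 6.88
ee_pos: [0.478, -0.191, 0.0102]
tool_rot: [0.036, 0.999, -0.0, -0.0]
contact_force: [-0.3, 0.2, 0.1]
grip_width: 0.0736
```

Request:
{"op": "carry_out", "data": {
  "motion": [
    [[0,0,0,0,0,0],[0,0,0,0,0,0],[0,0,0,0,0,0],[0,0,0,0,0,0]]
  ],
  "grip": -1
}}

```text
t: 7.38
ee_pos: [0.478, -0.1908, 0.0103]
tool_rot: [0.036, 0.999, -0.0, 0.0]
contact_force: [0.2, 0.4, -0.4]
grip_width: 0.0856
```

Request:
{"op": "carry_out", "data": {
  "motion": [
    [[0,0,-0.05,0,0,0],[0,0,-0.15,0,0,0],[0,0,-0.27,0,0,0],[0,0,-0.39,0,0,0],[0,0,-0.46,0,0,0],[0,0,-0.46,0,0,0]]
  ]
}}

```text
t: 8.12
ee_pos: [0.4787, -0.1912, 0.2428]
tool_rot: [0.036, 0.999, -0.001, 0.002]
contact_force: [0.6, 0.5, -0.3]
grip_width: 0.0855
```

```bash
python3 - <<'E'
from h import *
c=wcam();cv2.imwrite("pics/w3.png",c["img"][:,:,::-1]); print(obs()[1])
print("mark",circ(c,green(c),0))
H=hsv(c["img"]); g=green(c); ys,xs=np.nonzero(g); m=np.zeros_like(g); m[ys.min():ys.max(),xs.min():xs.max()]=1
m&=(H[...,2]>225)&(H[...,1]<40); print("tub",circ(c,m,.05))
E
```

```text
[ 0.47812476 -0.19085069  0.2407927 ]
mark (array([ 0.47819299, -0.1898057 ]), np.float64(0.047668310198173434))
tub (array([ 0.47625618, -0.1878038 ]), np.float64(0.03431890783450709))
```

View pics/w3.png

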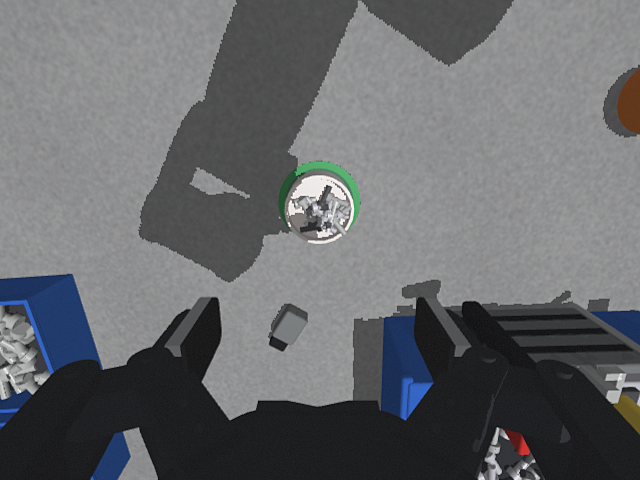

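The tub stands upright inside the mark, about 2–3 mm off its centre, at (320,207) in the wrist image. Now I'll look at the catches.

```bash
python3 - <<'E'
from h import *
plan([(.60,.00,.30,177)])
E
```

```text
(0.6, 0.0, 0.3, 177) -> [-0.216, 0.398, -0.118, -0.002, 0.003, -0.039] dist 0.234
```

Request:
{"op": "carry_out", "data": {
  "motion": [
    [[-0.04,0.1,-0.06,0,0,0],[-0.08,0.2,-0.118,0,0,-0.02],[-0.14,0.3,-0.118,0,0,-0.039],[-0.216,0.398,-0.118,0,0,-0.039],[-0.216,0.398,-0.118,0,0,-0.039],[-0.216,0.398,-0.118,0,0,-0.039]]
  ]
}}

```text
t: 8.93
ee_pos: [0.5997, -0.0005, 0.2979]
tool_rot: [0.026, 1.0, 0.0, -0.001]
contact_force: [-0.7, -0.2, 1.1]
grip_width: 0.0855
```

```bash
python3 - <<'E'
from h import *
c=wcam();cv2.imwrite("pics/w4.png",c["img"][:,:,::-1]); print(obs()[1])
import pickle;pickle.dump(c,open("w4.pkl","wb"))
E
```

```text
[ 0.59962691 -0.00094582  0.29852424]
```

View pics/w4.png

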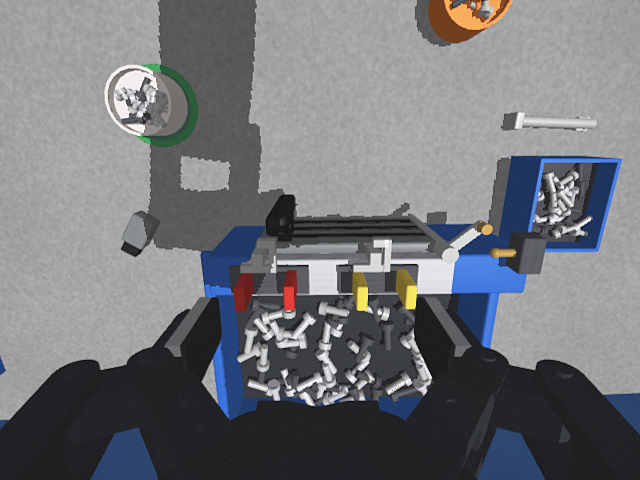

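```bash
python3 - <<'E'
import cv2
i=cv2.imread("pics/w4.png")[190:320,225:430]; cv2.imwrite("pics/w4c.png",cv2.resize(i,None,fx=3.9,fy=3.9,interpolation=cv2.INTER_NEAREST))
E
```

```text
(no output)
```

View pics/w4c.png

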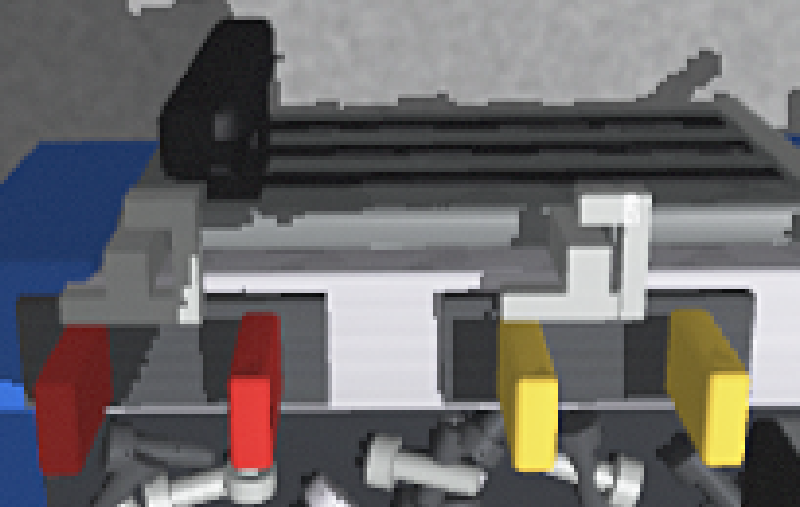

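```bash
python3 - <<'E'
from h import *
import pickle;c=pickle.load(open("w4.pkl","rb"))
P={}
for n,x,y,z in (("rt",58,424,.174),("rh",252,421,.171),("yt",535,424,.174),("yh",727,419,.171)):
    P[n]=onz(c,(225+x/3.9-.4,190+y/3.9-.4),z); print(n,P[n].round(4))
print("sep tab-horn",np.linalg.norm(P["rh"]-P["rt"]),np.linalg.norm(P["yh"]-P["yt"]),"110?",np.linalg.norm(P["yt"]-P["rt"]),np.linalg.norm(P["yh"]-P["rh"]))
d=(P["yh"]-P["rh"]+P["yt"]-P["rt"]); print("yaw",np.degrees(np.arctan2(-d[0],d[1])))
print("ygrip",(P["yt"]+P["yh"])/2,"rgrip",(P["rt"]+P["rh"])/2)
# handle top 18x18 at .175: crop px approx 
for x,y in ((250,22),(165,120),(215,180)): pass
T=imaging.camera("top")
cv2.imwrite("pics/t4.png",cv2.resize(T["img"][160:250,220:430],None,fx=3.8,fy=3.8,interpolation=cv2.INTER_NEAREST)[:,:,::-1])
E
```

```text
rt [ 0.6569 -0.0724  0.174 ]
rh [ 0.66   -0.0286  0.171 ]
yt [0.6626 0.0361 0.174 ]
yh [0.6652 0.0806 0.171 ]
sep tab-horn 0.04404008507198892 0.04469898119347854 110? 0.10867339597529606 0.10934114129596467
yaw -2.87042681824479
ygrip [0.66393842 0.05837491 0.1725    ] rgrip [ 0.65847963 -0.0504953   0.1725    ]
```

View pics/t4.png

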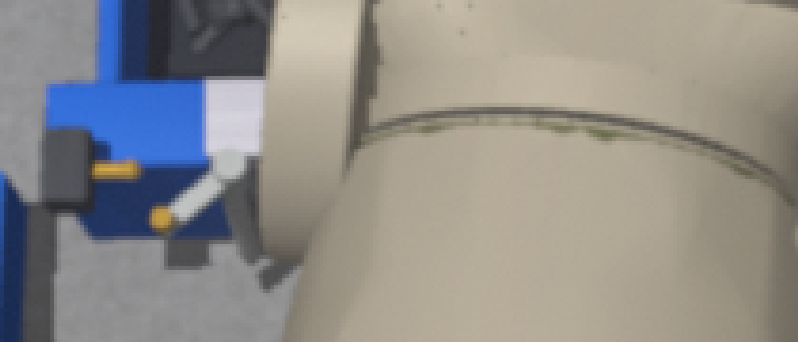

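```bash
python3 - <<'E'
from h import *
plan([(.6655,.0655,.235,177.1),(.6655,.0655,.135,177.1)])
E
```

```text
(0.6655, 0.0655, 0.235, 177.1) -> [-0.125, 0.14, 0.128, -0.0, -0.002, -0.006] dist 0.113
(0.6655, 0.0655, 0.135, 177.1) -> [0.0, 0.0, 0.2, 0.0, 0.0, 0.0] dist 0.1
```

Request:
{"op": "carry_out", "data": {
  "motion": [
    [[-0.06,0.07,0.06,0,0,0],[-0.125,0.14,0.128,0,0,0],[-0.125,0.14,0.128,0,0,0],[-0.125,0.14,0.128,0,0,0]]
  ]
}}

```text
t: 9.52
ee_pos: [0.6661, 0.0653, 0.2363]
tool_rot: [0.027, 1.0, -0.0, 0.001]
contact_force: [-0.8, -0.6, 0.4]
grip_width: 0.0855
```

```bash
python3 - <<'E'
from h import *
c=wcam();cv2.imwrite("pics/w5.png",c["img"][:,:,::-1])
plan([(.6655,.0655,.135,177.1)])
E
```

```text
(0.6655, 0.0655, 0.135, 177.1) -> [0.002, 0.001, 0.204, -0.001, 0.005, -0.006] dist 0.102
```

View pics/w5.png

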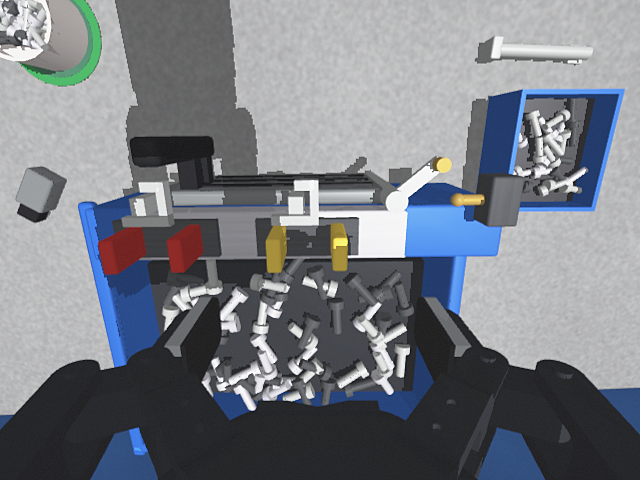

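Here the yellow tab is at (276,248), the horn at (340,248), and the red catch is left at (120–190,248). The yellow catch lies between the finger lines, so I'll descend and squeeze.

Request:
{"op": "carry_out", "data": {
  "motion": [
    [[0.002,0.001,0.07,0,0,0],[0.002,0.001,0.14,0,0,0],[0.002,0.001,0.19,0,0,0],[0.002,0.001,0.204,0,0,0],[0.002,0.001,0.204,0,0,0]]
  ]
}}

```text
t: 10.2
ee_pos: [0.6656, 0.0664, 0.1349]
tool_rot: [0.026, 1.0, -0.0, 0.001]
contact_force: [1.4, 0.1, 1.0]
grip_width: 0.0851
```

Request:
{"op": "carry_out", "data": {
  "motion": [
    [[0,0,0,0,0,0],[0,0,0,0,0,0],[0,0,0,0,0,0],[0,0,0,0,0,0],[0,0,0,0,0,0],[0,0,0,0,0,0],[0,0,0,0,0,0],[0,0,0,0,0,0]]
  ],
  "grip": 0.2,
  "force": 40
}}

```text
t: 11.2
ee_pos: [0.666, 0.0654, 0.1353]
tool_rot: [0.026, 1.0, -0.002, 0.001]
contact_force: [-0.6, -5.7, 6.0]
grip_width: 0.0387
```

Request:
{"op": "carry_out", "data": {
  "motion": [
    [[0,0,0,0,0,0],[0,0,0,0,0,0],[0,0,0,0,0,0]]
  ],
  "force": 60
}}

```text
t: 11.58
ee_pos: [0.666, 0.0655, 0.1354]
tool_rot: [0.026, 1.0, -0.002, 0.002]
contact_force: [-1.1, -4.1, 7.6]
grip_width: 0.0387
```

Request:
{"op": "carry_out", "data": {
  "motion": [
    [[0,0,0,0,0,0],[0,0,0,0,0,0],[0,0,0,0,0,0],[0,0,0,0,0,0],[0,0,0,0,0,0]]
  ],
  "grip": -1
}}

```text
t: 12.2
ee_pos: [0.6652, 0.0671, 0.1333]
tool_rot: [0.026, 1.0, 0.0, -0.0]
contact_force: [-0.1, -0.2, 0.1]
grip_width: 0.0852
```

Request:
{"op": "carry_out", "data": {
  "motion": [
    [[0,0,-0.07,0,0,0],[0,0,-0.14,0,0,0],[0,0,-0.2,0,0,0],[0,0,-0.2,0,0,0]]
  ]
}}

```text
t: 12.7
ee_pos: [0.666, 0.0671, 0.2357]
tool_rot: [0.026, 1.0, -0.0, 0.002]
contact_force: [-0.6, 0.1, -0.0]
grip_width: 0.0855
```

```bash
python3 - <<'E'
from h import *
c=wcam();cv2.imwrite("pics/w6.png",cv2.resize(c["img"][100:300,80:480],None,fx=2,fy=2,interpolation=cv2.INTER_NEAREST)[:,:,::-1])
plan([(.661,-.043,.235,177.1),(.661,-.043,.135,177.1)])
E
```

```text
(0.661, -0.043, 0.235, 177.1) -> [-0.003, -0.22, -0.003, 0.0, 0.002, -0.003] dist 0.11
(0.661, -0.043, 0.135, 177.1) -> [0.0, 0.0, 0.2, 0.0, 0.0, 0.0] dist 0.1
```

View pics/w6.png

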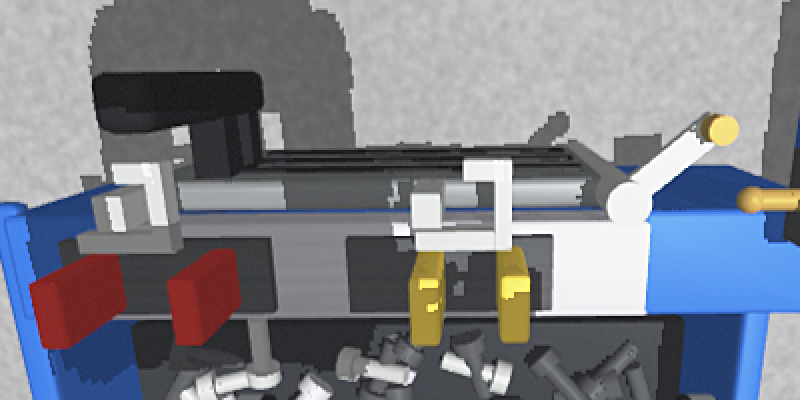

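The yellow uprights are now 86 px apart (x2 crop: 427 and 513) against 128 px before. That matches 30 mm against 46 mm between centres, so the catch is fully squeezed. Now red.

Request:
{"op": "carry_out", "data": {
  "motion": [
    [[0,-0.1,0,0,0,0],[-0.003,-0.22,0,0,0,0],[-0.003,-0.22,0,0,0,0],[-0.003,-0.22,0,0,0,0]]
  ]
}}

```text
t: 13.25
ee_pos: [0.6607, -0.0424, 0.2321]
tool_rot: [0.026, 1.0, 0.0, -0.001]
contact_force: [-0.2, 0.3, 0.6]
grip_width: 0.0854
```

```bash
python3 - <<'E'
from h import *
c=wcam();cv2.imwrite("pics/w7.png",c["img"][:,:,::-1])
plan([(.661,-.043,.135,177.1)])
E
```

```text
(0.661, -0.043, 0.135, 177.1) -> [-0.001, -0.003, 0.195, 0.001, -0.003, -0.001] dist 0.097
```

View pics/w7.png

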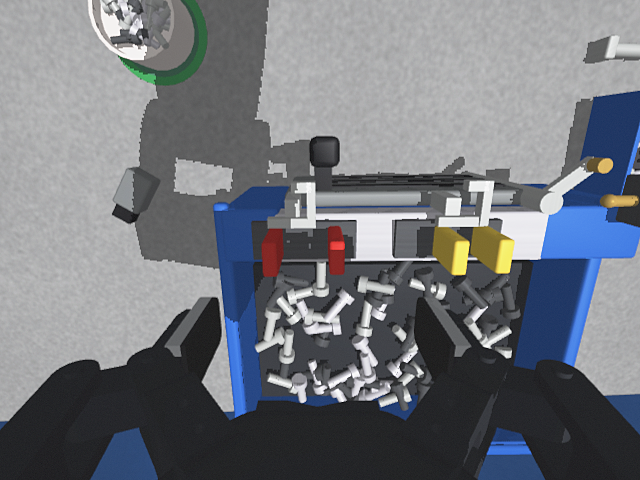

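The red catch sits at (272 and 337, 250) with the same offset as the yellow did, and the handle top is at (324,155). I'll descend and squeeze.

Request:
{"op": "carry_out", "data": {
  "motion": [
    [[0,-0.002,0.07,0,0,0],[0,-0.002,0.14,0,0,0],[0,-0.002,0.18,0,0,0],[0,-0.002,0.195,0,0,0],[0,-0.002,0.195,0,0,0]]
  ]
}}

```text
t: 13.92
ee_pos: [0.661, -0.0431, 0.1359]
tool_rot: [0.026, 1.0, 0.0, -0.0]
contact_force: [-0.2, -0.3, -0.5]
grip_width: 0.0854
```

Request:
{"op": "carry_out", "data": {
  "motion": [
    [[0,0,0,0,0,0],[0,0,0,0,0,0],[0,0,0,0,0,0],[0,0,0,0,0,0],[0,0,0,0,0,0],[0,0,0,0,0,0],[0,0,0,0,0,0],[0,0,0,0,0,0]]
  ],
  "grip": 0.2,
  "force": 50
}}

```text
t: 14.92
ee_pos: [0.6617, -0.0444, 0.1379]
tool_rot: [0.026, 1.0, -0.001, 0.002]
contact_force: [0.0, 1.2, 5.6]
grip_width: 0.0387
```

Request:
{"op": "carry_out", "data": {
  "motion": [
    [[0,0,0,0,0,0],[0,0,0,0,0,0],[0,0,0,0,0,0],[0,0,0,0,0,0],[0,0,0,0,0,0]]
  ],
  "grip": -1
}}

```text
t: 15.55
ee_pos: [0.6609, -0.0438, 0.1357]
tool_rot: [0.026, 1.0, 0.0, -0.0]
contact_force: [-0.3, 0.4, 0.4]
grip_width: 0.0857
```

Request:
{"op": "carry_out", "data": {
  "motion": [
    [[0,0,-0.07,0,0,0],[0,0,-0.14,0,0,0],[0,0,-0.2,0,0,0],[0,0,-0.2,0,0,0]]
  ]
}}

```text
t: 16.05
ee_pos: [0.6617, -0.044, 0.2382]
tool_rot: [0.026, 1.0, -0.0, 0.002]
contact_force: [0.3, 0.0, 0.1]
grip_width: 0.0853
```

```bash
python3 - <<'E'
from h import *
c=wcam();cv2.imwrite("pics/w8.png",cv2.resize(c["img"][100:300,220:540],None,fx=2.5,fy=2.5,interpolation=cv2.INTER_NEAREST)[:,:,::-1]); print(obs()[1])
import pickle;pickle.dump(c,open("w8.pkl","wb"))
E
```

```text
[ 0.66109846 -0.04388395  0.23603281]
```

View pics/w8.png

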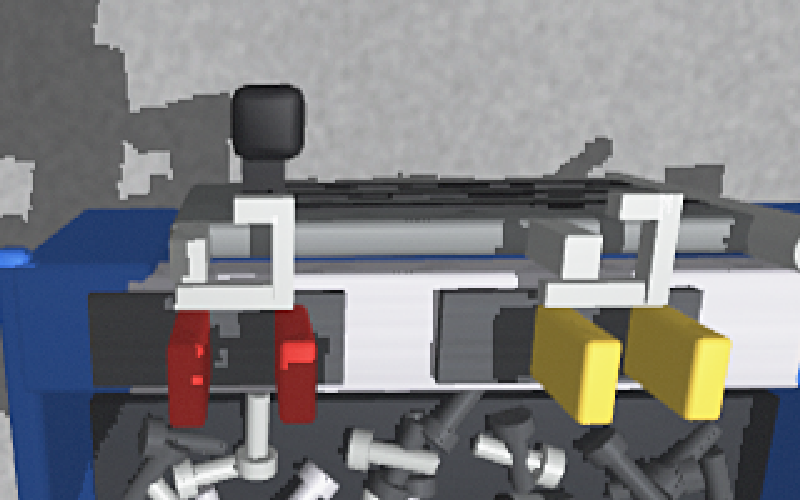

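```bash
python3 - <<'E'
from h import *
import pickle;c=pickle.load(open("w8.pkl","rb"))
h=onz(c,(326.9,148.6),.175); print("handle",h)
e=[onz(c,(220+x/2.5-.3,148.6),.175) for x in (232,304)];print("width",np.linalg.norm(e[0]-e[1]))
a=np.radians(-2.9); ex=np.array([np.cos(a),np.sin(a)]);ey=np.array([-np.sin(a),np.cos(a)])
hinge=h[:2]+.038*ex+.16*ey; print("hinge",hinge)
T=imaging.camera("top"); print("top view hinge", [onz(T,(279.6,202.7),z).round(3) for z in (.12,.135,.15)])
# end pose on arc
for q in (0,.35,.7,1.0,1.2,1.4,1.48):
    b=a-q; bx=np.array([np.cos(b),np.sin(b)]);by=np.array([-np.sin(b),np.cos(b)])
    print(q,(hinge-.038*bx-.16*by).round(4), "theta",round(180+np.degrees(b),1))
E
```

```text
handle [ 0.59271354 -0.03451345  0.175     ]
width 0.017214718516558543
hinge [0.63875975 0.12335911]
top view hinge [array([0.646, 0.124, 0.12 ]), array([0.641, 0.123, 0.135]), array([0.636, 0.122, 0.15 ])]
0 [ 0.5927 -0.0345] theta 177.1
0.35 [ 0.5414 -0.0092] theta 157.0
0.7 [0.5018 0.0323] theta 137.0
1.0 [0.481  0.0768] theta 119.8
1.2 [0.4749 0.1091] theta 108.3
1.4 [0.4754 0.1419] theta 96.9
1.48 [0.4774 0.1549] theta 92.3
```

```bash
python3 - <<'E'
from h import *
import pickle;c=pickle.load(open("w8.pkl","rb"));T=imaging.camera("top")
print("orange",onz(T,(264,349),.05)); print("hook front",onz(c,(220+265/2.5,100+195/2.5),.14),onz(c,(220+265/2.5,100+195/2.5),.125))
plan([(.593,-.0345,.22,177.1),(.593,-.0345,.136,177.1)])
E
```

```text
orange [0.39127757 0.16973043 0.05      ]
hook front [ 0.61457901 -0.03514444  0.14      ] [ 0.61649802 -0.03485496  0.125     ]
(0.593, -0.0345, 0.22, 177.1) -> [0.136, 0.011, 0.029, 0.001, -0.004, -0.003] dist 0.07
(0.593, -0.0345, 0.136, 177.1) -> [0.0, 0.0, 0.168, 0.0, 0.0, 0.0] dist 0.084
```

Request:
{"op": "carry_out", "data": {
  "motion": [
    [[0.07,0.005,0.01,0,0,0],[0.137,0.011,0.029,0,0,0],[0.137,0.011,0.029,0,0,0],[0.137,0.011,0.029,0,0,0]]
  ],
  "grip": 0,
  "force": 60
}}

```text
t: 16.7
ee_pos: [0.5933, -0.0349, 0.221]
tool_rot: [0.026, 1.0, 0.0, -0.0]
contact_force: [1.0, -0.1, 0.0]
grip_width: 0.0425
```

```bash
python3 - <<'E'
from h import *
c=wcam();cv2.imwrite("pics/w9.png",c["img"][:,:,::-1])
o=obs()[0];print(o["grip_width"],o["joint_pos"])
plan([(.5925,-.0345,.136,177.1)])
E
```

```text
0.04288733359157568 [-2.55824625e-01  4.74642468e-01  1.29120498e+00  4.57899885e-05
  1.37550821e+00 -1.77436708e+00]
(0.5925, -0.0345, 0.136, 177.1) -> [0.002, 0.001, 0.17, -0.0, 0.0, -0.003] dist 0.085
```

View pics/w9.png

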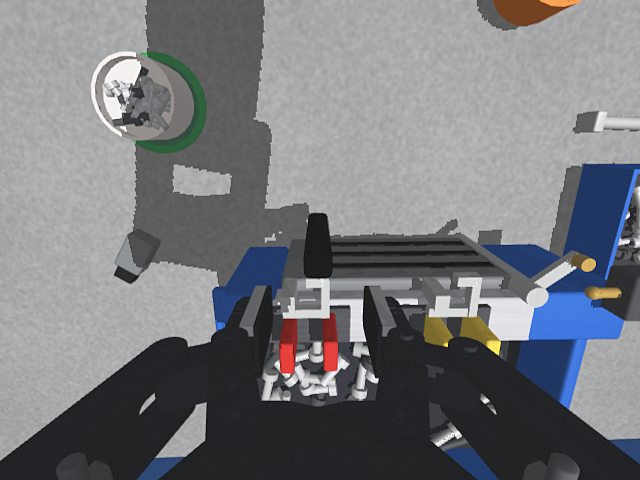

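The handle (318,245) is centred between the half-open fingers. I'll descend and grip.

Request:
{"op": "carry_out", "data": {
  "motion": [
    [[0.002,0.001,0.06,0,0,0],[0.002,0.001,0.12,0,0,0],[0.002,0.001,0.16,0,0,0],[0.002,0.001,0.17,0,0,0],[0.002,0.001,0.17,0,0,0]]
  ]
}}

```text
t: 17.38
ee_pos: [0.5924, -0.0344, 0.1366]
tool_rot: [0.026, 1.0, -0.0, 0.0]
contact_force: [0.1, 0.6, -0.3]
grip_width: 0.0423
```

Request:
{"op": "carry_out", "data": {
  "motion": [
    [[0,0,0,0,0,0],[0,0,0,0,0,0],[0,0,0,0,0,0],[0,0,0,0,0,0],[0,0,0,0,0,0],[0,0,0,0,0,0]]
  ],
  "grip": 1,
  "force": 60
}}

```text
t: 18.12
ee_pos: [0.5923, -0.0348, 0.1373]
tool_rot: [0.026, 1.0, -0.001, 0.001]
contact_force: [-1.1, -3.3, 6.2]
grip_width: 0.0172
```

```bash
python3 - <<'E'
from h import *
o,p,R=obs(); th=np.arctan2(R.as_matrix()[1,0],R.as_matrix()[0,0]); print(p,np.degrees(th))
hinge=np.array([.6390,.1232]); a=np.radians(-2.9)
# handle in world follows arc relative to current pose: rotate current TCP about hinge by -q
for lo in (0,28,56):
    q0=np.radians(lo); 
    def pose(q):
        v=p[:2]-hinge; cq,sq=np.cos(-q),np.sin(-q); return hinge+np.array([cq*v[0]-sq*v[1],sq*v[0]+cq*v[1]])
    P0=pose(q0);t0=th-q0
    xt=np.array([np.cos(t0),np.sin(t0)]);yt=np.array([np.sin(t0),-np.cos(t0)])
    print([[round(float((pose(q)-P0)@xt/.5),3),round(float((pose(q)-P0)@yt/.5),3),0,0,0,round(float((q-q0)/np.radians(30)),3)] for q in q0+np.radians(np.arange(1,9)*3.5)])
E
```

```text
[ 0.59227294 -0.03475645  0.13731132] 177.01605664547452
[[0.019, 0.005, 0, 0, 0, 0.117], [0.038, 0.012, 0, 0, 0, 0.233], [0.057, 0.019, 0, 0, 0, 0.35], [0.075, 0.028, 0, 0, 0, 0.467], [0.093, 0.038, 0, 0, 0, 0.583], [0.11, 0.049, 0, 0, 0, 0.7], [0.126, 0.061, 0, 0, 0, 0.817], [0.141, 0.074, 0, 0, 0, 0.933]]
[[0.019, 0.005, 0, 0, 0, 0.117], [0.038, 0.012, 0, 0, 0, 0.233], [0.057, 0.019, 0, 0, 0, 0.35], [0.075, 0.028, 0, 0, 0, 0.467], [0.093, 0.038, 0, 0, 0, 0.583], [0.11, 0.049, 0, 0, 0, 0.7], [0.126, 0.061, 0, 0, 0, 0.817], [0.141, 0.074, 0, 0, 0, 0.933]]
[[0.019, 0.005, 0, 0, 0, 0.117], [0.038, 0.012, 0, 0, 0, 0.233], [0.057, 0.019, 0, 0, 0, 0.35], [0.075, 0.028, 0, 0, 0, 0.467], [0.093, 0.038, 0, 0, 0, 0.583], [0.11, 0.049, 0, 0, 0, 0.7], [0.126, 0.061, 0, 0, 0, 0.817], [0.141, 0.074, 0, 0, 0, 0.933]]
```

Request:
{"op": "carry_out", "data": {
  "motion": [
    [[0.019,0.005,0,0,0,0.117],[0.038,0.012,0,0,0,0.233],[0.057,0.019,0,0,0,0.35],[0.075,0.028,0,0,0,0.467],[0.093,0.038,0,0,0,0.583],[0.11,0.049,0,0,0,0.7],[0.126,0.061,0,0,0,0.817],[0.141,0.074,0,0,0,0.933]]
  ],
  "force": 80
}}

```text
t: 19.12
ee_pos: [0.5235, 0.0059, 0.1373]
tool_rot: [0.268, 0.963, -0.001, 0.001]
contact_force: [-2.0, -4.2, 7.2]
grip_width: 0.017
```

```bash
python3 - <<'E'
from h import *
c=wcam();cv2.imwrite("pics/w10.png",c["img"][:,:,::-1]); o=obs()[0]; print(o["contact_force"],o["torque"],obs()[1])
E
```

```text
[-4.06345566 -4.57481814  6.80131373] [-0.79507991  0.49734222 -0.02402154] [0.52276141 0.00667618 0.13734249]
```

View pics/w10.png

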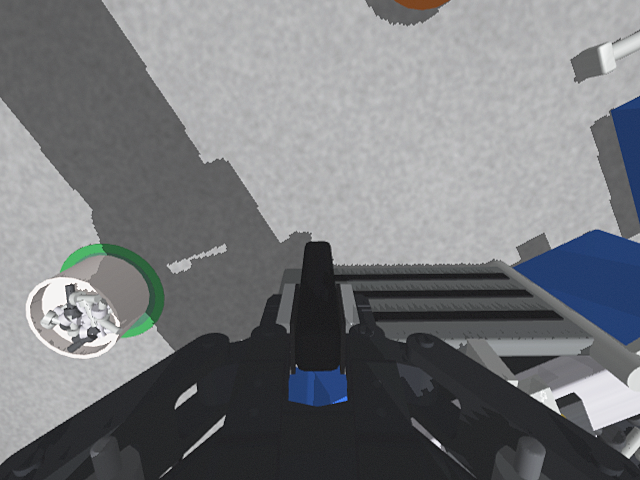

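The handle is held at (318,300) and the gate swings with the hand. Wrist forces are small, so I'll continue.

Request:
{"op": "carry_out", "data": {
  "motion": [
    [[0.019,0.005,0,0,0,0.117],[0.038,0.012,0,0,0,0.233],[0.057,0.019,0,0,0,0.35],[0.075,0.028,0,0,0,0.467],[0.093,0.038,0,0,0,0.583],[0.11,0.049,0,0,0,0.7],[0.126,0.061,0,0,0,0.817],[0.141,0.074,0,0,0,0.933]]
  ]
}}

```text
t: 20.18
ee_pos: [0.4819, 0.0743, 0.1373]
tool_rot: [0.493, 0.87, -0.0, 0.0]
contact_force: [-3.4, -4.1, 10.0]
grip_width: 0.017
```

```bash
python3 - <<'E'
from h import *
o,p,R=obs(); th=np.arctan2(R.as_matrix()[1,0],R.as_matrix()[0,0]); print(p,np.degrees(th),"gate q from yaw",np.radians(177.0)-th, o["contact_force"])
v=p[:2]-np.array([.639,.1232]); v0=np.array([.5923,-.0348])-np.array([.639,.1232]); print("q from pos",np.arctan2(v0[1],v0[0])-np.arctan2(v[1],v[0]),np.linalg.norm(v),np.linalg.norm(v0))
E
```

```text
[0.48186184 0.07426143 0.13730291] 120.94275692443925 gate q from yaw 0.9783834612593276 [-3.35124013 -4.09768745 10.00803152]
q from pos 0.9814933020115637 0.16458245304403102 0.16475706358150474
```

Request:
{"op": "carry_out", "data": {
  "motion": [
    [[0.019,0.005,0,0,0,0.117],[0.038,0.012,0,0,0,0.233],[0.057,0.019,0,0,0,0.35],[0.075,0.028,0,0,0,0.467],[0.093,0.038,0,0,0,0.583],[0.11,0.049,0,0,0,0.7],[0.126,0.061,0,0,0,0.817],[0.134,0.067,0,0,0,0.875]]
  ]
}}

```text
t: 21.18
ee_pos: [0.4764, 0.1493, 0.1373]
tool_rot: [0.677, 0.736, 0.0, 0.001]
contact_force: [-1.2, -2.8, 8.8]
grip_width: 0.0176
```

Request:
{"op": "carry_out", "data": {
  "motion": [
    [[0,0,0,0,0,0],[0,0,0,0,0,0],[0,0,0,0,0,0]]
  ]
}}

```text
t: 21.55
ee_pos: [0.4764, 0.149, 0.1373]
tool_rot: [0.677, 0.736, 0.0, 0.0]
contact_force: [-1.4, -1.9, 8.5]
grip_width: 0.0172
```

```bash
python3 - <<'E'
from h import *
o,p,R=obs(); th=np.arctan2(R.as_matrix()[1,0],R.as_matrix()[0,0]); print(o["t"],p,"q yaw",np.radians(177.0)-th, o["contact_force"])
v=p[:2]-np.array([.639,.1232]); v0=np.array([.5923,-.0348])-np.array([.639,.1232]); print("q pos",np.arctan2(v0[1],v0[0])-np.arctan2(v[1],v[0]))
for n in ("top","scene"):
    c=imaging.camera(n);cv2.imwrite(f"pics/{n}11.png",c["img"][:,:,::-1])
c=wcam();cv2.imwrite("pics/w11.png",c["img"][:,:,::-1])
E
```

```text
21.55 [0.47636559 0.14902897 0.13730888] q yaw 1.434755480365256 [-1.39641185 -1.86901465  8.48268855]
q pos -4.842275508620634
```

View pics/scene11.png

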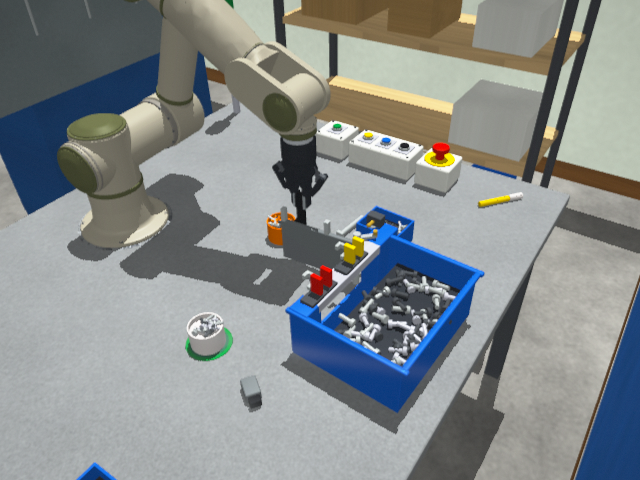

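View pics/w11.png

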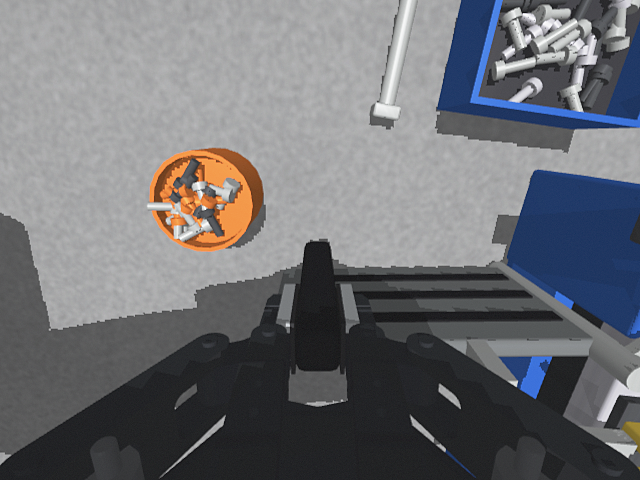

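View pics/top11.png

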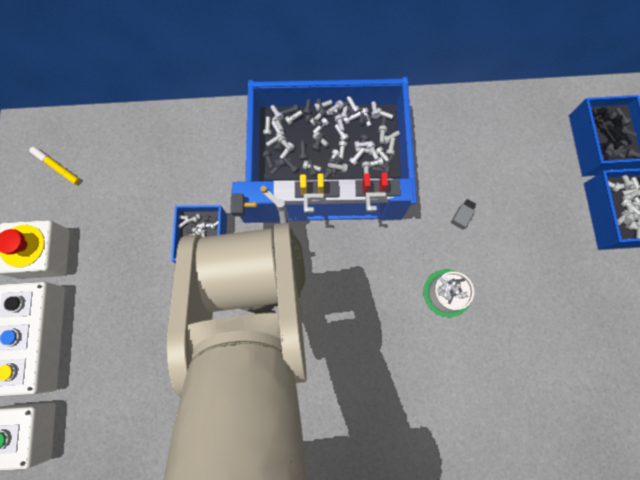

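All the views agree: the gate stands out, the tub is on the mark, and both catches are squeezed (top view: yellow 303/320, red 367/384, so 17 px apart each, against 26 px before). One last check of the tub from the top camera, then I'll hand in.

```bash
python3 - <<'E'
from h import *
c=imaging.camera("top"); H=hsv(c["img"]); m=np.zeros((480,640),bool); m[262:322,425:485]=1
m&=(H[...,2]>205)&(H[...,1]<40); print("tub",circ(c,m,.05), "q,w", obs()[0]["grip_width"],obs()[0]["contact_force"])
print(r.hand_in())
E
```

```text
tub (array([ 0.47674601, -0.19119242]), np.float64(0.03592552686866569)) q,w 0.017231206370047512 [-2.16241805 -2.72424124  8.94941864]
the job is handed in; nothing more can be done
None
```

The job is done and handed in at about 22 s, still holding the black handle with the gate wide open.

- **Tub:** I slid it between lightly closed fingers, staying level with the table. The last top view puts its centre about 1.5 mm from the mark's centre. An earlier wrist view gave 2–3 mm.
- **Catches:** I squeezed yellow first, then red. On each one the fingers stopped at 38.7 mm, against the 40 mm expected; the width reading seems to run about 1 mm low there, since the 18 mm handle reads 17.2 mm. The pictures show both pairs of uprights closed to about 30 mm between centres, down from 46 mm.
- **Gate:** I swung it past the detent to about 1.44 rad, with the wrist's turn and its position agreeing. The grip was 80 N and the fingers still read 17.2 mm on the handle at hand-in, with about 10 N at the wrist.
- **Bystanders:** The bin, plug and bolt look untouched in the last views, and so does the orange tub. I judged this by eye from the pictures, not by measuring.

No check failed.

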